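Three wheel bearings back into their own hubs

ROBOT

A 6-joint arm with a two-finger parallel gripper is mounted at the origin on a cart in front of the work surface, level with it; the furniture and walls round the work are solid. World frame = base frame: x ahead of the robot, y to its left, z up, the work surface at z = 0. Lengths are in m, angles in rad, forces in N, time in s.
With the tool pointing down it reaches from about 0.25 to 0.725 m from the base axis. Payload 4 kg.
Tool frame: the origin (TCP) lies on the mounting face of the last link; the fingertips stand 173 mm ahead of it and the grasp point (between the pads) lies 155 mm ahead of it; z points along the fingers, y is the direction in which the jaws open and shut (so a half turn about z gives the same grasp; the last joint's range is limited). The gripper opens to 85 mm and grips with 20 to 120 N. Pads are 22 mm wide; open, the fingers measure 114 mm over their backs; the gripper's body (76 mm by 85 mm) begins 54 mm behind the grasp point. The pads swing forward as they close: fully open they stand 13 mm farther back than shut.
Start: joints at [-1.289, 0.241, 0.005, 1.335, 0, 1.571], TCP at [0.139, -0.48, 0.405] pointing down, gripper open.
Joint ranges: [-2.72, 2.72], [-1.05, 1.87], [-1.09, 1.28], [-1.99, 2.15], [-1.42, 1.44], [-3.14, 3.14]. Speed limits (rad/s): [2.79, 2.79, 3.14, 3.14, 3.14, 3.14].

INTERFACE

Orientations are given as a rotation vector (axis times angle).
In Python, from workcell import r, eyes, workorder, spotter gives the robot as it stands.
- The arm moves only by the tool move_arm, never from a script. Its argument "plan" is a list of rows, each a list of 7 numbers: the finger opening in m, from 0 to 0.0854, then the shift along the tool's x, y, z in m, then the turn, a rotation vector about the tool's x, y, z in rad. A call has 1 to 20 rows; each row is the pose to reach, as a shift and turn from the pose commanded when the call began, along the tool's axes at that moment; what a row does not reach only later rows make up. A row lasts 1/8 s, in which the tool goes at most 62.5 mm and 10.7 degrees, less where a joint would pass 70% of its speed; a pose out of reach is approached as far as the arm can. A call with a gripper value outside its range is refused whole. The fingers move at their own pace and stop on an object; "grip_force" is the grip in N (left out, the last holds). Time passes only in rows, so rows that repeat a pose let the fingers close. It gives the time, the measured TCP pose, the force and the opening at its end, in the units of the state.
- r.state(): the state, without advancing time (a new reading comes with each control period).
- eyes.grab_frame(name): name is "scene" or "top" or "wrist"; returns a dict with "frame" (480x640x3 uint8, red, green, blue), "depth" (480x640 float32, m along the optical axis (not along the pixel's ray), 0 where there is no reading), "fx", "fy", "cx", "cy" (pixels), "world_to_cam" (4x4, takes a point from world to camera coordinates); the wrist camera has in their place "T_tool_cam" (4x4, takes a point from camera to tool coordinates, whose origin is the TCP and whose axes are the flange's). Camera axes: x right, y down, z forward; pixel columns grow to the right and rows downward; lengths in m; the calibration is good to about 2 mm. A picture is of the moment at which its call begins: read the wrist's pose just before it.
- workorder.close_job(): hands the job in, once; it reports no verdict.
Trained networks look in the newest picture that a camera, given by its name, has taken for a name from the list of things; names that differ only in an ending like _2 or _b are one class to them, and where a whole thing is asked for, a point or a joint stands for the part that bears it (a point fixed in the world has none). Each returns a list of dicts, best first, with "conf" (0 to 1); they miss things now and then, are a little off and sometimes report something else, mostly with a low value. They report only what shows in the picture. A call takes as long as a camera call. They do not tell look-alikes from the thing itself.
- spotter.boxes_of(thing, camera): "position" ([column, row] in pixels, amid what is visible of it).
The state is a dict: "time": time; "joint_pos": joint angles; "joint_vel": joint speeds; "joint_efforts": joint torques, N m; "position": TCP position; "eef_rot": TCP orientation; "wrist_force": force on the tool from outside, world axes, zero at the start; "ft_torque": the same for the moment, N m; "width": finger opening in m.
Only numpy, scipy, OpenCV 4.12 (cv2) and the standard library are available. Lean on these libraries where they do the work, as an engineer would, in place of code of your own. Each camera call takes 0.05 s, during which the arm holds its last target. There are 200 camera calls.

TASK

The three greased taper roller bearings have been dropped back into the wrong hubs. Swap them round (one can wait on a free spot of the bench meanwhile) so that each bearing sits upright, fully home in the cup of its own size: small in small, medium in medium, large in large. Lower each one in rather than letting it fall, and leave the grease tin, caliper and spanner round them where they are.

Things in the scene. Friction and masses are not known exactly. Their poses are not given: they have to be found in the camera images.
- bearing_small: small taper roller bearing inner, bare steel, wide end up, 200 g, 39 mm tall: rollers 22 mm across at the bottom, 44 mm at z = 18 mm; rib 38 mm across up to z = 21 mm; then a round collar 30 mm across with a 15 mm bore, up to z = 39 mm, to grip from above. Origin: centre of its underside; z up. It starts 6 mm too deep in the medium hub; it stands on a flat bench too
- bearing_medium: medium taper roller bearing inner, bare steel, wide end up, 280 g, 39 mm tall: rollers 29 mm across at the bottom, 51 mm at z = 18 mm; rib 45 mm across up to z = 21 mm; then a round collar 37 mm across with a 21 mm bore, up to z = 39 mm, to grip from above. Origin: centre of its underside; z up. It starts 6 mm too deep in the large hub; it stands on a flat bench too
- bearing_large: large taper roller bearing inner, bare steel, wide end up, 380 g, 39 mm tall: rollers 36 mm across at the bottom, 58 mm at z = 18 mm; rib 52 mm across up to z = 21 mm; then a round collar 44 mm across with a 27 mm bore, up to z = 39 mm, to grip from above. Origin: centre of its underside; z up. It starts perched 12 mm too high in the small hub; it stands on a flat bench too
- hub_small: small grey cast-iron hub, fixed: barrel 68 mm across, 40 mm tall, on a three-lugged foot 117 mm across; in its top a bright steel cup, a greased funnel 43 mm across at the top face, narrowing 0.6 mm in radius per mm for 20 mm; self-centring. Origin: centre of its underside on the bench, z up. The small bearing is home with its origin 23 mm above this, on the axis
- hub_medium: medium grey cast-iron hub, fixed: barrel 76 mm across, 44 mm tall, on a square foot 94 mm wide with 4 bolt holes; in its top a bright steel cup, a greased funnel 50 mm across at the top face, narrowing 0.6 mm in radius per mm for 20 mm; self-centring. Origin: centre of its underside on the bench, z up. The medium bearing is home with its origin 27 mm above this, on the axis
- hub_large: large grey cast-iron hub, fixed: barrel 84 mm across, 48 mm tall, on a round foot 124 mm across with 6 bolt holes; in its top a bright steel cup, a greased funnel 57 mm across at the top face, narrowing 0.6 mm in radius per mm for 20 mm; self-centring. Origin: centre of its underside on the bench, z up. The large bearing is home with its origin 31 mm above this, on the axis
- grease_tin: bystander: grease tin, 69 mm across, 63 mm tall, origin at the centre of its underside; leave it where it is
- caliper: bystander: steel vernier caliper lying flat, 66 x 210 x 6 mm, long side along its y, origin at the centre of its underside; leave it where it is
- spanner: bystander: combination spanner lying flat, 36 x 194 x 9 mm, long side along its y, origin at the centre of its underside; leave it where it is
There are look-alikes about, which are no part of the job. Leave any red or turquoise look-alike of the bearing_small alone.

How it is judged:
At the end, for the whole second after the job is handed in: Each bearing stands upright (within 4 degrees) in the hub of its own size, within 4 mm of the hub's axis and within 2.5 mm above or 3 mm below its home height, at rest and let go; the grease tin, caliper and spanner are within 30 mm of where they began (horizontal distance between bearing_small and hub_small below 0.004 m and z of bearing_small in the frame of hub_small between 0.02 and 0.0255 m and angle between each of bearing_small, bearing_medium, bearing_large's own z axis and vertical below 0.07 rad and linear speed of each of bearing_small, bearing_medium, bearing_large below 0.02 m/s and contact force between the fingers and bearing_small below 0.05 N and horizontal distance between bearing_medium and hub_medium below 0.004 m and z of bearing_medium in the frame of hub_medium between 0.024 and 0.0295 m and contact force between the fingers and bearing_medium below 0.05 N and horizontal distance between bearing_large and hub_large below 0.004 m and z of bearing_large in the frame of hub_large between 0.028 and 0.0335 m and contact force between the fingers and bearing_large below 0.05 N and distance of each of grease_tin, caliper, spanner from where it was at the start of the episode below 0.03 m); the robot touches nothing.
It fails at once if the small bearing is let fall (moves faster than 0.8 m/s while not held) (linear speed of bearing_small above 0.8 m/s and contact force between the fingers and bearing_small below 0.01 N).
It fails at once if the medium bearing is let fall (moves faster than 0.8 m/s while not held) (linear speed of bearing_medium above 0.8 m/s and contact force between the fingers and bearing_medium below 0.01 N).
It fails at once if the large bearing is let fall (moves faster than 0.8 m/s while not held) (linear speed of bearing_large above 0.8 m/s and contact force between the fingers and bearing_large below 0.01 N).
It fails at once if the grease tin, the caliper or the spanner is pushed out of its place (30 mm) (distance of any of grease_tin, caliper, spanner from where it was at the start of the episode above 0.03 m).
It also fails if it takes over 90 s, if anything falls off the work surface, if the arm or the gripper's body presses on something with over 40 N, if the wrist force passes 120 N, or if a joint passes its speed limit or range.

## Working session

There is one attempt and no reset: what is moved stays moved. The work goes in short steps, Python scripts to look and compute and a tool call to move; the robot and the scene stay as the last step left them, time stands still between calls to the robot, and variables do not carry over. Pictures are saved under pics/ and viewed, on a budget of 14 in all, crops included, one or two more only if the job needs it, and the job is handed in when it is done.

Besides the shell and the picture viewer there is one more tool, called after ">>>" by a JSON object that holds its "op" and its "data", one argument or row to a line. move_arm: Moves the arm, as the interface text tells. Its arguments: {"type":"object","properties":{"plan":{"type":"array","items":{"type":"array","items":{"type":"number"}}},"grip_force":{"type":"number"}},"required":["plan"]}

```bash
mkdir -p pics
cat > h.py <<'E'
import numpy as np, cv2
from scipy.spatial.transform import Rotation as R
from workcell import r, eyes, workorder, spotter
def grab(n):
    s=r.state(); f=eyes.grab_frame(n)
    if n=="wrist":
        T=np.eye(4); T[:3,:3]=R.from_rotvec(s["eef_rot"]).as_matrix(); T[:3,3]=s["position"]
        f["c2w"]=T@np.array(f["T_tool_cam"])
    else: f["c2w"]=np.linalg.inv(np.array(f["world_to_cam"]))
    return f
def cloud(f):
    d=f["depth"]; v,u=np.mgrid[:480,:640]
    P=np.stack([(u-f["cx"])/f["fx"]*d,(v-f["cy"])/f["fy"]*d,d],-1)
    W=P@f["c2w"][:3,:3].T+f["c2w"][:3,3]; W[d==0]=np.nan; return W
def save(f,n): cv2.imwrite("pics/"+n,f["frame"][:,:,::-1])
E
python3 - <<'E'
from h import *
print(r.state())
for n in("top","scene"):
    f=grab(n);save(f,n+"0.png");W=cloud(f)
    print(n,f["c2w"][:3,3].round(3))
    for t in["bearing_small","bearing_medium","bearing_large","hub_small","hub_medium","hub_large","grease_tin","caliper","spanner"]:
        for b in spotter.boxes_of(t,n)[:4]:
            c,q=map(int,b["position"]); print(t,round(b["conf"],2),c,q,W[q,c].round(3))
E
```

```text
{'time': 0.0, 'joint_pos': array([-1.28901090e+00,  2.41456697e-01,  3.76406287e-03,  1.33521578e+00,
        6.57156202e-06,  1.57082162e+00]), 'joint_vel': array([-0.00079546,  0.00251763,  0.00099787, -0.00024794,  0.00173081,
       -0.00017536]), 'joint_efforts': array([ 1.07023665e-03, -3.72320831e+01,  2.52404702e+01,  1.70089526e-02,
        1.60022141e-04,  9.40681218e-06]), 'position': array([ 0.13896586, -0.48003645,  0.40380595]), 'eef_rot': array([-3.10839690e+00, -4.40831443e-01,  4.55406373e-04]), 'wrist_force': array([-0.47840382, -0.52825435,  0.09043187]), 'ft_torque': array([-0.02762164, -0.00319684,  0.03924367]), 'width': 0.08527769996957381}
top [ 0.287 -0.147  1.189]
bearing_small 0.94 405 357 [ 0.328 -0.308 -0.   ]
bearing_small 0.74 442 358 [ 0.329 -0.372  0.036]
bearing_small 0.72 354 206 [ 0.608 -0.193  0.056]
bearing_small 0.67 365 346 [ 0.343 -0.228  0.032]
bearing_medium 0.64 280 252 [ 0.517 -0.053  0.012]
bearing_large 0.9 395 284 [ 0.467 -0.282  0.014]
hub_small 0.9 388 291 [ 0.446 -0.265  0.057]
hub_medium 0.67 352 214 [ 0.595 -0.19   0.042]
hub_large
[... 207 characters left out ...]
6]
scene [-0.352 -0.72   0.536]
bearing_small 0.98 351 336 [ 0.312 -0.31   0.031]
bearing_small 0.67 317 325 [ 0.319 -0.234  0.023]
bearing_small 0.59 377 250 [ 0.602 -0.196  0.053]
bearing_small 0.58 386 347 [ 0.314 -0.375  0.031]
bearing_medium 0.71 297 249 [ 0.497 -0.058  0.062]
bearing_medium 0.49 297 266 [ 0.479 -0.07   0.032]
bearing_large 0.63 381 282 [ 0.452 -0.289  0.066]
hub_small 0.66 378 302 [ 0.438 -0.291  0.031]
hub_medium 0.8 384 263 [ 0.586 -0.222  0.035]
hub_large 0.68 297 267 [ 0.477 -0.071  0.031]
grease_tin 0.59 299 222 [0.665 0.064 0.044]
grease_tin 0.43 448 294 [ 0.578 -0.374  0.008]
caliper 0.48 448 297 [ 0.577 -0.375  0.002]
spanner 0.88 274 303 [ 0.36  -0.102  0.008]
```

View pics/top0.png

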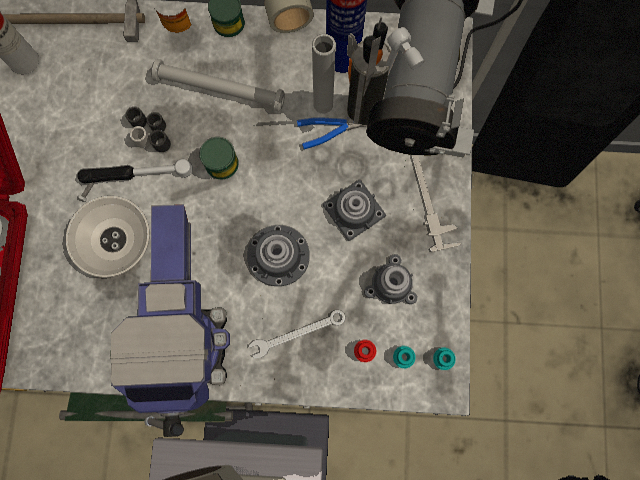

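View pics/scene0.png

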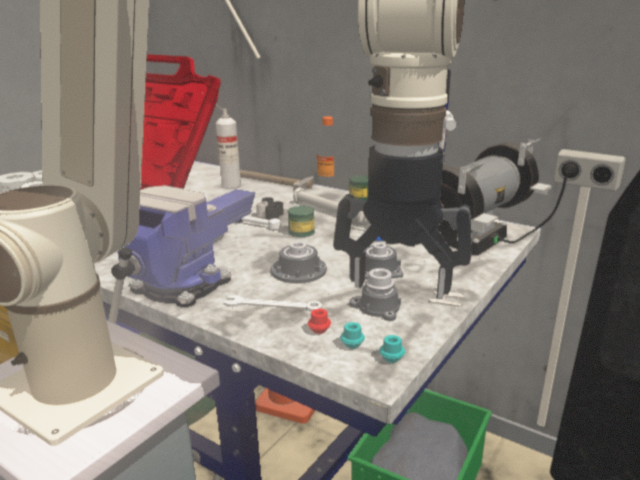

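Run:
```python
from h import *
f=grab("top");W=cloud(f)
# collar-top points around each assembly
for n,c,zl in(("large@small",(.455,-.277),.062),("small@med",(.605,-.193),.050),("med@large",(.505,-.058),.055)):
    m=(np.hypot(W[...,0]-c[0],W[...,1]-c[1])<.055)
    z=W[m][:,2]; print(n,np.percentile(z[z>.03],[5,25,50,75,95,99]).round(4))
    zt=np.percentile(z,99)
    mm=m&(W[...,2]>zt-.006); P=W[mm]; print(mm.sum(),P.mean(0).round(4),P.min(0).round(4),P.max(0).round(4))
    (x,y),rad=cv2.minEnclosingCircle(P[:,:2].astype(np.float32)); print("circ",round(x,4),round(y,4),round(rad,4))
```

```text
large@small [0.0367 0.0412 0.0549 0.0722 0.0761 0.0779]
271 [ 0.4695 -0.2763  0.0741] [ 0.4479 -0.2977  0.0708] [ 0.4918 -0.2545  0.0801]
circ 0.4695 -0.2763 0.0224
small@med [0.0368 0.0417 0.0439 0.0466 0.0606 0.0628]
138 [ 0.6143 -0.1952  0.0601] [ 0.5988 -0.2099  0.0561] [ 0.6286 -0.1807  0.065 ]
circ 0.6142 -0.1958 0.0157
med@large [0.0406 0.046  0.0481 0.0506 0.0653 0.0677]
190 [ 0.5121 -0.0496  0.0649] [ 0.4942 -0.067   0.0614] [ 0.5303 -0.0322  0.0721]
circ 0.5121 -0.0496 0.0187
```

The top view shows the large bearing in the small hub at px (393,282), the small one in the medium hub at (355,205) and the medium one in the large hub at (277,252). The look-alikes are at (365,351), (404,357) and (445,358). The measured collar heights (74, 60 and 64 mm) and radii match the sizes given. The bench around (0.475, -0.165) is free.

```bash
cat >> h.py <<'E'
def shift(*targets):
    s=r.state(); M=R.from_rotvec(s["eef_rot"]).as_matrix()
    print("z axis",M[:,2].round(3),"y axis",M[:,1].round(3),"pos",s["position"].round(4),"t",s["time"])
    for t in targets: print(t,(M.T@(np.array(t)-s["position"])).round(4))
def collar(n,c,ztop,rad=.055,f=None):
    f=f or grab(n);W=cloud(f)
    m=(np.hypot(W[...,0]-c[0],W[...,1]-c[1])<rad)&(abs(W[...,2]-ztop)<.005)
    P=W[m]; (x,y),q=cv2.minEnclosingCircle(P[:,:2].astype(np.float32))
    print(n,"centre",round(x,4),round(y,4),"r",round(q,4),"z med",np.median(P[:,2]).round(4),"n",m.sum()); return f
E
python3 - <<'E'
from h import *
shift((.4695,-.276,.34),(.4695,-.276,.233))
f=grab("top");W=cloud(f)
for y in(-.35,-.3,-.25,-.2):
  m=(abs(W[...,1]-y)<.02)&(W[...,2]>.08)&(W[...,0]>.45)&(W[...,0]<.9); print(y,W[m].min(0) if m.any() else None, W[m].max(0) if m.any() else None)
E
```

```text
z axis [-0.  0. -1.] y axis [ 0.278 -0.961 -0.   ] pos [ 0.1391 -0.4803  0.4047] t 1.05
(0.4695, -0.276, 0.34) [ 0.3742 -0.1043  0.0647]
(0.4695, -0.276, 0.233) [ 0.3742 -0.1043  0.1717]
-0.35 [ 0.70165613 -0.36979411  0.08051543] [ 0.89991309 -0.33000314  0.23908153]
-0.3 [ 0.70800981 -0.3199922   0.08057743] [ 0.89997227 -0.28000721  0.31042048]
-0.25 [ 0.71807484 -0.26998395  0.08005133] [ 0.8773714  -0.23000044  0.32760368]
-0.2 [ 0.72905007 -0.21997794  0.08024933] [ 0.86295577 -0.18003287  0.36712158]
```

>>> {"op": "move_arm", "data": {
  "plan": [
    [0.085,0.06,-0.017,0,0,0,0],
    [0.085,0.12,-0.034,0,0,0,0],
    [0.085,0.18,-0.05,0,0,0,0],
    [0.085,0.24,-0.067,0.02,0,0,0],
    [0.085,0.3,-0.084,0.05,0,0,0],
    [0.085,0.35,-0.098,0.065,0,0,0],
    [0.085,0.374,-0.104,0.065,0,0,0],
    [0.085,0.374,-0.104,0.065,0,0,0],
    [0.085,0.374,-0.104,0.065,0,0,0],
    [0.085,0.374,-0.104,0.065,0,0,0]
  ],
  "grip_force": 40
}}

```text
time: 2.35
position: [0.4685, -0.2772, 0.3401]
eef_rot: [3.11, 0.438, 0.0]
wrist_force: [0.3, -0.2, 0.1]
width: 0.085
```

Run:
```python
from h import *
f=collar("wrist",(.4695,-.276),.074); save(f,"w1.png")
shift((.4695,-.276,.233))
```

```text
wrist centre 0.4695 -0.2777 r 0.0222 z med 0.0733 n 1882
z axis [ 0. -0. -1.] y axis [ 0.276 -0.961  0.   ] pos [ 0.4685 -0.2772  0.3401] t 2.4
(0.4695, -0.276, 0.233) [ 0.0013 -0.0009  0.1071]
```

View pics/w1.png

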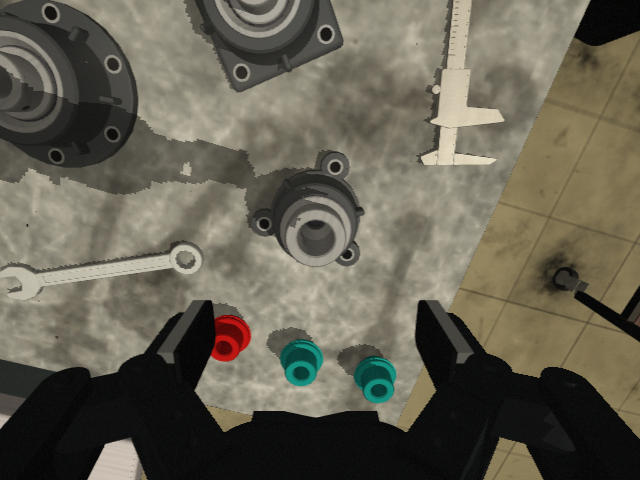

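The wrist view shows the large bearing's collar at px (316,237) between the jaws' lines. Wrist and top cameras agree within 1.5 mm, so I go down and grip.

>>> {"op": "move_arm", "data": {
  "plan": [
    [0.085,0.001,0,0.04,0,0,0],
    [0.085,0.001,0,0.08,0,0,0],
    [0.085,0.001,0,0.107,0,0,0],
    [0.085,0.001,0,0.107,0,0,0],
    [0.03,0.001,0,0.107,0,0,0],
    [0.03,0.001,0,0.107,0,0,0],
    [0.03,0.001,0,0.107,0,0,0],
    [0.03,0.001,0,0.107,0,0,0],
    [0.03,0.001,0,0.107,0,0,0],
    [0.03,0.001,0,0.107,0,0,0],
    [0.03,0.001,0,0.107,0,0,0],
    [0.03,0.001,0,0.107,0,0,0]
  ],
  "grip_force": 60
}}

```text
time: 3.9
position: [0.4709, -0.2763, 0.2348]
eef_rot: [3.108, 0.441, 0.004]
wrist_force: [-0.5, 1.8, 5.7]
width: 0.0413
```

>>> {"op": "move_arm", "data": {
  "plan": [
    [0.03,0,0,-0.01,0,0,0],
    [0.03,0,0,-0.03,0,0,0],
    [0.03,0,0,-0.06,0,0,0],
    [0.03,0,0,-0.06,0,0,0],
    [0.03,0,0,-0.06,0,0,0]
  ]
}}

```text
time: 4.53
position: [0.4699, -0.2758, 0.2918]
eef_rot: [-3.11, -0.441, 0.002]
wrist_force: [0.3, -0.0, -3.6]
width: 0.0411
```

Run:
```python
from h import *
f=grab("wrist"); save(f,"w2.png")
collar("top",(.47,-.277),.134)
s=r.state(); print(s["wrist_force"],s["width"])
shift((.475,-.165,.26),(.475,-.165,.198))
```

```text
top centre 0.0 0.0 r 0.0 z med nan n 0
[-0.17568333  0.27906242 -4.817024  ] 0.04143299264225157
z axis [-0.003  0.002 -1.   ] y axis [ 0.278 -0.961 -0.002] pos [ 0.4697 -0.2757  0.2911] t 4.625
(0.475, -0.165, 0.26) [ 0.0359 -0.1048  0.0313]
(0.475, -0.165, 0.198) [ 0.0361 -0.1046  0.0933]
  return _methods._mean(a, axis=axis, dtype=dtype,
  ret = ret.dtype.type(ret / rcount)
```

View pics/w2.png

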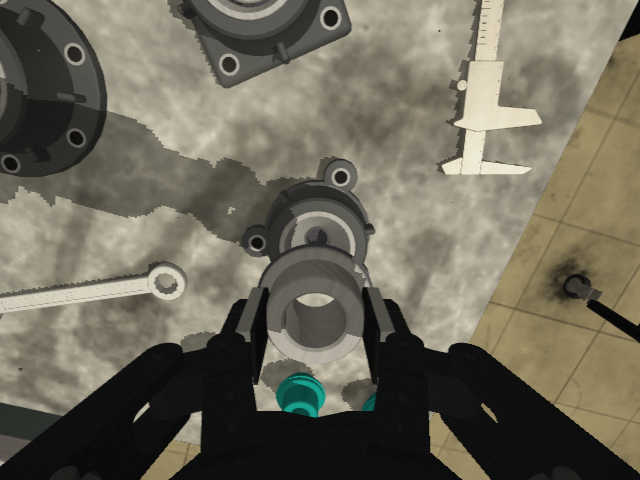

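The bearing is held upright, and the wrist reads about its weight. Next I move it to the free spot and lower it.

>>> {"op": "move_arm", "data": {
  "plan": [
    [0.03,0.018,-0.052,0,0,0,0],
    [0.03,0.036,-0.105,0,0,0,0],
    [0.03,0.036,-0.105,0.03,0,0,0],
    [0.03,0.036,-0.105,0.06,0,0,0],
    [0.03,0.036,-0.105,0.08,0,0,0],
    [0.03,0.036,-0.105,0.085,0,0,0],
    [0.03,0.036,-0.105,0.088,0,0,0],
    [0.03,0.036,-0.105,0.091,0,0,0],
    [0.03,0.036,-0.105,0.091,0,0,0],
    [0.03,0.036,-0.105,0.091,0,0,0]
  ]
}}

```text
time: 5.88
position: [0.4759, -0.1654, 0.2022]
eef_rot: [3.11, 0.441, 0.001]
wrist_force: [0.2, -0.2, -4.1]
width: 0.0413
```

>>> {"op": "move_arm", "data": {
  "plan": [
    [0.03,0,0,0.001,0,0,0],
    [0.03,0,0,0.002,0,0,0],
    [0.03,0,0,0.003,0,0,0],
    [0.03,0,0,0.003,0,0,0]
  ]
}}

```text
time: 6.38
position: [0.4758, -0.1652, 0.2003]
eef_rot: [3.11, 0.441, 0.002]
wrist_force: [-4.7, 1.7, 9.3]
width: 0.0413
```

Contact is made (9 N upward). I release and retract.

>>> {"op": "move_arm", "data": {
  "plan": [
    [0.05,0,0,0,0,0,0],
    [0.07,0,0,0,0,0,0],
    [0.085,0,0,0,0,0,0],
    [0.085,0,0,0,0,0,0],
    [0.085,0,0,0,0,0,0],
    [0.085,0,0,-0.04,0,0,0],
    [0.085,0,0,-0.09,0,0,0],
    [0.085,0,0,-0.12,0,0,0],
    [0.085,0,0,-0.12,0,0,0]
  ]
}}

```text
time: 7.5
position: [0.4767, -0.1656, 0.3215]
eef_rot: [3.108, 0.441, 0.009]
wrist_force: [0.1, -0.4, 0.1]
width: 0.0847
```

Run:
```python
from h import *
collar("wrist",(.475,-.165),.039,.04)
shift((.614,-.1955,.32),(.614,-.1955,.219))
```

```text
wrist centre 0.474 -0.1663 r 0.0224 z med 0.0388 n 1672
z axis [ 0.002 -0.001 -1.   ] y axis [ 0.278 -0.961  0.002] pos [ 0.476  -0.1653  0.3196] t 7.55
(0.614, -0.1955, 0.32) [ 1.242e-01  6.740e-02 -1.000e-04]
(0.614, -0.1955, 0.219) [0.1239 0.0672 0.1009]
```

>>> {"op": "move_arm", "data": {
  "plan": [
    [0.085,0.04,0.022,0,0,0,0],
    [0.085,0.08,0.044,0,0,0,0],
    [0.085,0.124,0.067,0,0,0,0],
    [0.085,0.124,0.067,0,0,0,0],
    [0.085,0.124,0.067,0,0,0,0]
  ]
}}

```text
time: 8.18
position: [0.6127, -0.1949, 0.3162]
eef_rot: [-3.108, -0.441, 0.007]
wrist_force: [-0.2, 0.7, -0.6]
width: 0.085
```

Run:
```python
from h import *
collar("wrist",(.614,-.196),.060,.04)
shift((.614,-.1955,.22))
```

```text
wrist centre 0.6144 -0.1965 r 0.0153 z med 0.0597 n 1153
z axis [-0.004  0.001 -1.   ] y axis [ 0.278 -0.961 -0.002] pos [ 0.6124 -0.1948  0.3172] t 8.225
(0.614, -0.1955, 0.22) [0.0017 0.0013 0.0971]
```

>>> {"op": "move_arm", "data": {
  "plan": [
    [0.085,0.002,0.001,0.04,0,0,0],
    [0.085,0.002,0.001,0.08,0,0,0],
    [0.085,0.002,0.001,0.096,0,0,0],
    [0.085,0.002,0.001,0.096,0,0,0],
    [0.015,0.002,0.001,0.096,0,0,0],
    [0.015,0.002,0.001,0.096,0,0,0],
    [0.015,0.002,0.001,0.096,0,0,0],
    [0.015,0.002,0.001,0.096,0,0,0],
    [0.015,0.002,0.001,0.096,0,0,0],
    [0.015,0.002,0.001,0.096,0,0,0],
    [0.015,0.002,0.001,0.096,0,0,0],
    [0.015,0.002,0.001,0.096,0,0,0]
  ]
}}

```text
time: 9.72
position: [0.616, -0.1953, 0.2243]
eef_rot: [3.11, 0.442, 0.003]
wrist_force: [-1.4, 1.4, 5.5]
width: 0.0269
```

>>> {"op": "move_arm", "data": {
  "plan": [
    [0.015,0,0,-0.01,0,0,0],
    [0.015,0,0,-0.03,0,0,0],
    [0.015,0,0,-0.06,0,0,0],
    [0.015,0,0,-0.08,0,0,0],
    [0.015,0,0,-0.08,0,0,0],
    [0.015,0,0,-0.08,0,0,0]
  ]
}}

```text
time: 10.48
position: [0.6153, -0.1954, 0.3016]
eef_rot: [-3.11, -0.441, 0.003]
wrist_force: [-0.4, 0.7, -2.1]
width: 0.027
```

Run:
```python
from h import *
f=grab("wrist"); W=cloud(f); save(f,"w3.png")
print(r.state()["wrist_force"],r.state()["width"])
s=r.state()
collar("wrist",s["position"][:2],s["position"][2]-.2033+.039,.03,f)
shift((.4695,-.277,.26),(.4695,-.277,.2263))
```

```text
[-0.03932508  0.04782287 -2.08334291] 0.027001397512446918
wrist centre 0.6223 -0.1939 r 0.027 z med 0.1369 n 3387
z axis [-0.003  0.001 -1.   ] y axis [ 0.278 -0.961 -0.002] pos [ 0.6151 -0.1954  0.3011] t 10.525
(0.4695, -0.277, 0.26) [-0.1625  0.038   0.0414]
(0.4695, -0.277, 0.2263) [-0.1624  0.038   0.0751]
```

View pics/w3.png

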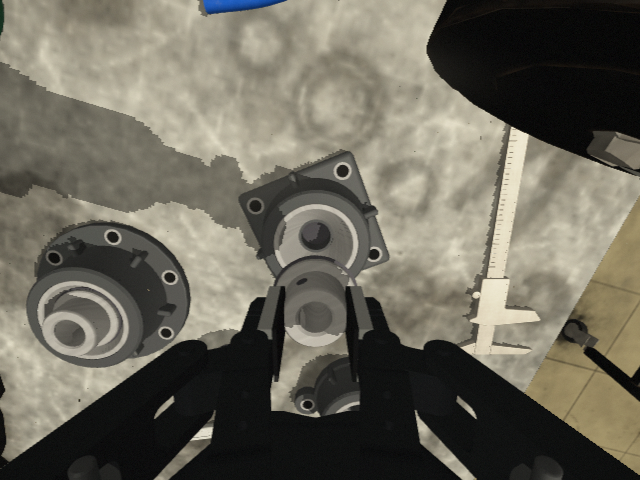

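The small bearing is held upright by its collar at px (315,315). Now to the small hub.

>>> {"op": "move_arm", "data": {
  "plan": [
    [0.015,-0.04,0.009,0,0,0,0],
    [0.015,-0.08,0.019,0,0,0,0],
    [0.015,-0.12,0.028,0,0,0,0],
    [0.015,-0.1625,0.038,0,0,0,0],
    [0.015,-0.1625,0.038,0,0,0,0],
    [0.015,-0.1625,0.038,0.02,0,0,0],
    [0.015,-0.1625,0.038,0.045,0,0,0],
    [0.015,-0.1625,0.038,0.06,0,0,0],
    [0.015,-0.1625,0.038,0.067,0,0,0],
    [0.015,-0.1625,0.038,0.07,0,0,0],
    [0.015,-0.1625,0.038,0.072,0,0,0],
    [0.015,-0.1625,0.038,0.072,0,0,0]
  ]
}}

```text
time: 12.02
position: [0.4703, -0.2773, 0.2312]
eef_rot: [3.11, 0.441, 0.001]
wrist_force: [-0.3, -0.9, -2.8]
width: 0.0269
```

>>> {"op": "move_arm", "data": {
  "plan": [
    [0.015,0,0,0.0015,0,0,0],
    [0.015,0,0,0.003,0,0,0],
    [0.015,0,0,0.0045,0,0,0],
    [0.015,0,0,0.0055,0,0,0],
    [0.015,0,0,0.0055,0,0,0]
  ]
}}

```text
time: 12.65
position: [0.4708, -0.2768, 0.2264]
eef_rot: [-3.11, -0.442, -0.004]
wrist_force: [1.3, 4.0, 5.5]
width: 0.0265
```

>>> {"op": "move_arm", "data": {
  "plan": [
    [0.04,0,0,0,0,0,0],
    [0.06,0,0,0,0,0,0],
    [0.085,0,0,0,0,0,0],
    [0.085,0,0,0,0,0,0],
    [0.085,0,0,0,0,0,0],
    [0.085,0,0,0,0,0,0],
    [0.085,0,0,-0.04,0,0,0],
    [0.085,0,0,-0.08,0,0,0],
    [0.085,0,0,-0.095,0,0,0],
    [0.085,0,0,-0.095,0,0,0]
  ]
}}

```text
time: 13.9
position: [0.4704, -0.2773, 0.321]
eef_rot: [3.109, 0.441, 0.003]
wrist_force: [0.1, -0.1, -0.1]
width: 0.0849
```

Run:
```python
from h import *
collar("wrist",(.4695,-.277),.062,.04)
shift((.512,-.050,.32),(.512,-.050,.225))
```

```text
wrist centre 0.4696 -0.2777 r 0.0153 z med 0.0618 n 1132
z axis [-0.  0. -1.] y axis [ 0.278 -0.961 -0.   ] pos [ 0.4699 -0.2771  0.3196] t 13.95
(0.512, -0.05, 0.32) [ 0.1036 -0.2064 -0.0004]
(0.512, -0.05, 0.225) [ 0.1036 -0.2064  0.0946]
```

The small bearing is home: collar top at 61.8 mm against 62, and centred. Next is the medium one.

>>> {"op": "move_arm", "data": {
  "plan": [
    [0.085,0.026,-0.052,0,0,0,0],
    [0.085,0.052,-0.103,0,0,0,0],
    [0.085,0.078,-0.155,0,0,0,0],
    [0.085,0.1036,-0.2064,0,0,0,0],
    [0.085,0.1036,-0.2064,0,0,0,0],
    [0.085,0.1036,-0.2064,0,0,0,0]
  ]
}}

```text
time: 14.7
position: [0.5117, -0.05, 0.3186]
eef_rot: [-3.11, -0.442, 0.005]
wrist_force: [0.1, 0.2, 0.4]
width: 0.0851
```

Run:
```python
from h import *
collar("wrist",(.512,-.05),.064,.04)
shift((.512,-.050,.225))
```

```text
wrist centre 0.5122 -0.0502 r 0.019 z med 0.0641 n 1623
z axis [-0.003 -0.    -1.   ] y axis [ 0.277 -0.961 -0.001] pos [ 0.5118 -0.0508  0.3189] t 14.75
(0.512, -0.05, 0.225) [ 0.0007 -0.0006  0.0939]
```

>>> {"op": "move_arm", "data": {
  "plan": [
    [0.085,0,0,0.04,0,0,0],
    [0.085,0,0,0.08,0,0,0],
    [0.085,0,0,0.093,0,0,0],
    [0.085,0,0,0.093,0,0,0],
    [0.02,0,0,0.093,0,0,0],
    [0.02,0,0,0.093,0,0,0],
    [0.02,0,0,0.093,0,0,0],
    [0.02,0,0,0.093,0,0,0],
    [0.02,0,0,0.093,0,0,0],
    [0.02,0,0,0.093,0,0,0],
    [0.02,0,0,0.093,0,0,0],
    [0.02,0,0,0.093,0,0,0]
  ]
}}

```text
time: 16.25
position: [0.5126, -0.0497, 0.2289]
eef_rot: [-3.11, -0.442, -0.004]
wrist_force: [-2.1, 1.6, 7.3]
width: 0.034
```

>>> {"op": "move_arm", "data": {
  "plan": [
    [0.02,0,0,-0.01,0,0,0],
    [0.02,0,0,-0.03,0,0,0],
    [0.02,0,0,-0.06,0,0,0],
    [0.02,0,0,-0.08,0,0,0],
    [0.02,0,0,-0.08,0,0,0],
    [0.02,0,0,-0.08,0,0,0]
  ]
}}

```text
time: 17.0
position: [0.5118, -0.0501, 0.3064]
eef_rot: [-3.11, -0.441, 0.002]
wrist_force: [0.2, -0.1, -2.6]
width: 0.0338
```

Run:
```python
from h import *
f=grab("wrist"); save(f,"w4.png")
s=r.state(); print(s["wrist_force"],s["width"])
shift((.6143,-.1962,.23))
```

```text
[-0.43614444 -0.01903736 -2.70554893] 0.03379056778962955
z axis [-0.002  0.    -1.   ] y axis [ 0.278 -0.961 -0.001] pos [ 0.5117 -0.0501  0.3061] t 17.05
(0.6143, -0.1962, 0.23) [0.0581 0.169  0.0758]
```

View pics/w4.png

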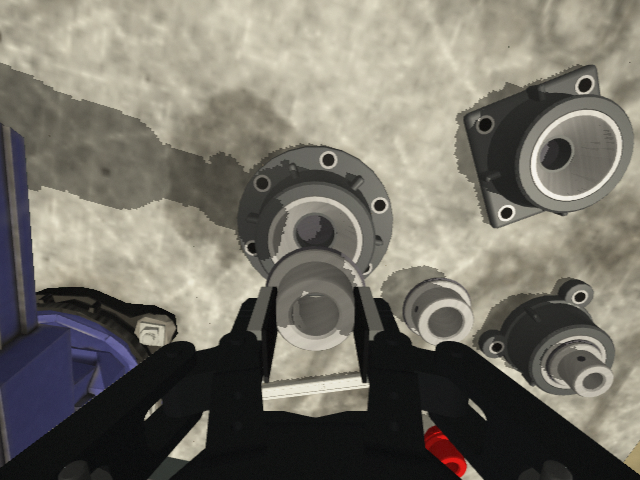

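The medium bearing is held upright at px (315,310), and the small one sits in the small hub at (575,365). Now to the medium hub.

>>> {"op": "move_arm", "data": {
  "plan": [
    [0.02,0.015,0.042,0,0,0,0],
    [0.02,0.03,0.085,0,0,0,0],
    [0.02,0.045,0.127,0,0,0,0],
    [0.02,0.058,0.169,0,0,0,0],
    [0.02,0.058,0.169,0,0,0,0],
    [0.02,0.058,0.169,0.02,0,0,0],
    [0.02,0.058,0.169,0.045,0,0,0],
    [0.02,0.058,0.169,0.06,0,0,0],
    [0.02,0.058,0.169,0.067,0,0,0],
    [0.02,0.058,0.169,0.07,0,0,0],
    [0.02,0.058,0.169,0.072,0,0,0],
    [0.02,0.058,0.169,0.072,0,0,0]
  ]
}}

```text
time: 18.55
position: [0.6152, -0.1964, 0.2358]
eef_rot: [3.11, 0.441, 0.002]
wrist_force: [-0.3, 0.3, -2.6]
width: 0.0337
```

>>> {"op": "move_arm", "data": {
  "plan": [
    [0.02,-0.001,0,0.0015,0,0,0],
    [0.02,-0.001,0,0.003,0,0,0],
    [0.02,-0.001,0,0.0045,0,0,0],
    [0.02,-0.001,0,0.0057,0,0,0],
    [0.02,-0.001,0,0.0057,0,0,0]
  ]
}}

```text
time: 19.18
position: [0.6146, -0.1959, 0.2308]
eef_rot: [-3.109, -0.442, -0.004]
wrist_force: [0.8, 5.2, 5.3]
width: 0.0337
```

>>> {"op": "move_arm", "data": {
  "plan": [
    [0.045,0,0,0,0,0,0],
    [0.065,0,0,0,0,0,0],
    [0.085,0,0,0,0,0,0],
    [0.085,0,0,0,0,0,0],
    [0.085,0,0,0,0,0,0],
    [0.085,0,0,0,0,0,0],
    [0.085,0,0,-0.04,0,0,0],
    [0.085,0,0,-0.08,0,0,0],
    [0.085,0,0,-0.09,0,0,0],
    [0.085,0,0,-0.09,0,0,0]
  ]
}}

```text
time: 20.42
position: [0.6141, -0.1966, 0.3201]
eef_rot: [3.11, 0.441, 0.002]
wrist_force: [0.5, -0.4, -0.8]
width: 0.0851
```

Run:
```python
from h import *
collar("wrist",(.6143,-.196),.066,.04)
shift((.474,-.166,.32))
```

```text
wrist centre 0.6145 -0.1965 r 0.0187 z med 0.0659 n 1612
z axis [-0.001  0.    -1.   ] y axis [ 0.278 -0.961 -0.001] pos [ 0.6137 -0.1965  0.3186] t 20.475
(0.474, -0.166, 0.32) [-0.1257 -0.0682 -0.0012]
```

The medium bearing is home: 65.9 mm against 66, and centred. Back to the large one: above it, down to TCP z about 0.200, and grip.

>>> {"op": "move_arm", "data": {
  "plan": [
    [0.085,-0.042,-0.023,0,0,0,0],
    [0.085,-0.084,-0.046,0,0,0,0],
    [0.085,-0.1257,-0.068,0,0,0,0],
    [0.085,-0.1257,-0.068,0,0,0,0],
    [0.085,-0.1257,-0.068,0,0,0,0]
  ]
}}

```text
time: 21.1
position: [0.4744, -0.1663, 0.3187]
eef_rot: [-3.11, -0.441, 0.001]
wrist_force: [1.6, -0.7, 0.7]
width: 0.0849
```

Run:
```python
from h import *
collar("wrist",(.474,-.166),.039,.04)
shift((.474,-.166,.2))
```

```text
wrist centre 0.4742 -0.1666 r 0.0224 z med 0.0387 n 1728
z axis [ 0.  0. -1.] y axis [ 0.278 -0.961  0.   ] pos [ 0.475  -0.1664  0.319 ] t 21.15
(0.474, -0.166, 0.2) [-0.0009 -0.0007  0.119 ]
```

>>> {"op": "move_arm", "data": {
  "plan": [
    [0.085,0,0,0.04,0,0,0],
    [0.085,0,0,0.08,0,0,0],
    [0.085,0,0,0.11,0,0,0],
    [0.085,0,0,0.118,0,0,0],
    [0.085,0,0,0.118,0,0,0],
    [0.03,0,0,0.118,0,0,0],
    [0.03,0,0,0.118,0,0,0],
    [0.03,0,0,0.118,0,0,0],
    [0.03,0,0,0.118,0,0,0],
    [0.03,0,0,0.118,0,0,0],
    [0.03,0,0,0.118,0,0,0],
    [0.03,0,0,0.118,0,0,0]
  ]
}}

```text
time: 22.65
position: [0.475, -0.1665, 0.2032]
eef_rot: [3.109, 0.441, 0.005]
wrist_force: [-0.5, -0.0, 4.7]
width: 0.0414
```

>>> {"op": "move_arm", "data": {
  "plan": [
    [0.03,0,0,-0.01,0,0,0],
    [0.03,0,0,-0.03,0,0,0],
    [0.03,0,0,-0.06,0,0,0],
    [0.03,0,0,-0.09,0,0,0],
    [0.03,0,0,-0.1,0,0,0],
    [0.03,0,0,-0.1,0,0,0],
    [0.03,0,0,-0.1,0,0,0]
  ]
}}

```text
time: 23.52
position: [0.4737, -0.166, 0.3001]
eef_rot: [-3.109, -0.441, 0.004]
wrist_force: [0.8, 0.3, -4.4]
width: 0.0406
```

Run:
```python
from h import *
s=r.state(); print(s["wrist_force"],s["width"])
f=grab("wrist"); save(f,"w5.png")
shift((.5122,-.050,.24))
```

```text
[ 0.79113946  0.33776107 -4.37801616] 0.04060966792627644
z axis [-0.003  0.001 -1.   ] y axis [ 0.278 -0.961 -0.002] pos [ 0.4737 -0.166   0.3   ] t 23.575
(0.5122, -0.05, 0.24) [ 0.0694 -0.1007  0.06  ]
```

View pics/w5.png

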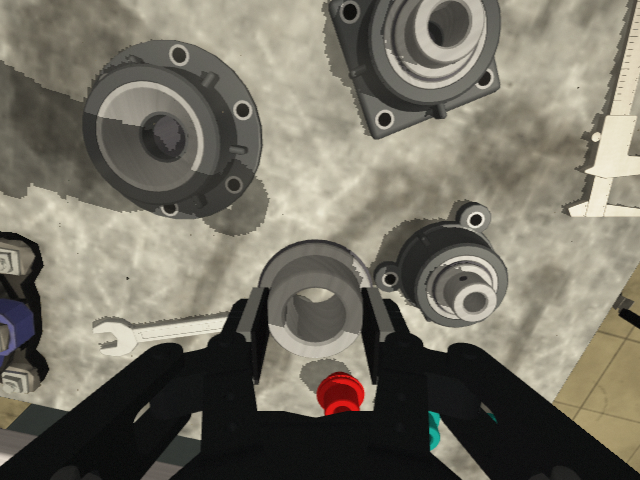

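The large bearing is held upright at px (315,310), and the large hub is empty at (150,140). Now to the large hub.

>>> {"op": "move_arm", "data": {
  "plan": [
    [0.03,0.023,-0.033,0,0,0,0],
    [0.03,0.046,-0.067,0,0,0,0],
    [0.03,0.0694,-0.1,0,0,0,0],
    [0.03,0.0694,-0.1,0,0,0,0],
    [0.03,0.0694,-0.1,0.02,0,0,0],
    [0.03,0.0694,-0.1,0.04,0,0,0],
    [0.03,0.0694,-0.1,0.053,0,0,0],
    [0.03,0.0694,-0.1,0.059,0,0,0],
    [0.03,0.0694,-0.1,0.062,0,0,0],
    [0.03,0.0694,-0.1,0.062,0,0,0]
  ]
}}

```text
time: 24.82
position: [0.5134, -0.051, 0.2398]
eef_rot: [3.11, 0.441, 0.001]
wrist_force: [-0.6, -0.4, -4.2]
width: 0.0407
```

>>> {"op": "move_arm", "data": {
  "plan": [
    [0.03,-0.001,-0.001,0.0015,0,0,0],
    [0.03,-0.001,-0.001,0.003,0,0,0],
    [0.03,-0.001,-0.001,0.0045,0,0,0],
    [0.03,-0.001,-0.001,0.006,0,0,0],
    [0.03,-0.001,-0.001,0.006,0,0,0]
  ]
}}

```text
time: 25.45
position: [0.5126, -0.0498, 0.2343]
eef_rot: [-3.109, -0.442, -0.004]
wrist_force: [1.2, 4.1, 1.4]
width: 0.0411
```

>>> {"op": "move_arm", "data": {
  "plan": [
    [0.05,0,0,0,0,0,0],
    [0.07,0,0,0,0,0,0],
    [0.085,0,0,0,0,0,0],
    [0.085,0,0,0,0,0,0],
    [0.085,0,0,0,0,0,0],
    [0.085,0,0,0,0,0,0],
    [0.085,0,0,-0.04,0,0,0],
    [0.085,0,0,-0.08,0,0,0],
    [0.085,0,0,-0.09,0,0,0],
    [0.085,0,0,-0.09,0,0,0]
  ]
}}

```text
time: 26.7
position: [0.5121, -0.0502, 0.3239]
eef_rot: [3.11, 0.441, 0.002]
wrist_force: [0.4, -0.6, -0.7]
width: 0.0851
```

Run:
```python
from h import *
f=collar("wrist",(.5122,-.05),.070,.04)
save(f,"w6.png")
collar("wrist",(.4695,-.277),.062,.03,f);collar("wrist",(.6143,-.196),.066,.03,f)
f=grab("scene");save(f,"s6.png")
grab("top")
for t in("caliper","spanner","grease_tin"): print(t,[(b["position"],round(b["conf"],2)) for b in spotter.boxes_of(t,"top")[:2]])
```

```text
wrist centre 0.5121 -0.0503 r 0.0225 z med 0.0698 n 2092
wrist centre 0.4698 -0.2772 r 0.0157 z med 0.0617 n 714
wrist centre 0.6139 -0.196 r 0.0193 z med 0.0659 n 2178
caliper [([431.7, 221.8], 0.85)]
spanner [([297.7, 330.1], 0.86), ([352.4, 219.1], 0.72)]
grease_tin []
```

View pics/s6.png

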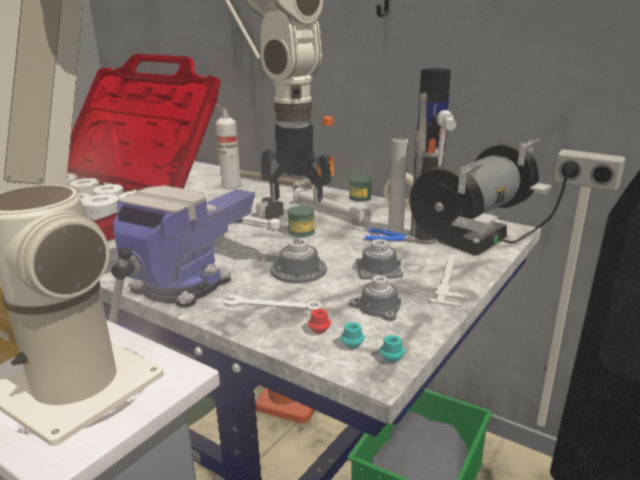

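The scene view shows the bearings in the hubs at px (298,255), (379,255) and (379,292). The tin at (300,222), spanner and caliper have not moved, and the gripper is clear, so I hand in.

```bash
python3 -c "
from h import *
print(workorder.close_job())"
```

```text
the job is handed in; nothing more can be done
None
```

All three bearings are in the hubs of their own size, and I handed the job in at about 27 s of the 90 s allowed. The large bearing waited on a free spot of the bench while the small went to the small hub and the medium to the medium hub. Then the large went into the large hub. Each was lowered until the wrist force showed contact before I let go.

**Fit:** the last wrist picture put the collar tops at 61.7, 65.9 and 69.8 mm for small, medium and large. Home heights are 62, 66 and 70 mm. Each was within about 1 mm of where its hub's axis had been measured.

**Bystanders:** the caliper and spanner were found within about 6 px of where they were at the start. The spotter missed the grease tin in the last top picture, probably because the arm was in the way. The scene picture shows it where it was at the start. I did not measure tilt separately, but the collar tops read level and at the right height.

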